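# Tell the loaded case from the empty one by feel and sort them

### The job

Two black cases that look alike lie on the sloped stand; one is loaded and clearly heavier. Lift the left case a little by the orange bar at its upper end, with its lower end still on the stand, to feel its weight for a moment, let it back down, and then do the same with the right case. Then put the heavier case into the blue tray and the lighter one into the yellow tray, setting each down gently and flat, lid up, and leave both released, with the pliers, jar and valve left where they are.

Things in the scene. Friction and masses are not known exactly. Their poses are not given: they have to be found in the camera images.
- case_left: Closed black case on the stand's left (+y) half: 160 mm long (x, up the slope at the start), 60 wide (y), 50 high to the flat lid (z, out of the lid). On the lid: in the middle a grey carrying ridge along x, 60 long, 14 thick, 32 high (top 82 mm above the underside); near the upper end an orange bar (point case_left_bar). Origin: centre of the underside; contents sit near the middle.
- case_right: Case with the same look, sizes and axes as case_left, on the stand's right (-y) half. Neither weight is known beforehand: each is between 0.2 and 0.8 kg, and the heavier weighs at least 1.4 times as much as the lighter.
- case_left_bar (a point): Centre of the left case's orange lifting bar: a round bar 14 mm thick and 44 mm long across the case (along y), 74 mm above the underside, 7 mm short of the upper end, on a 6 mm thick, 36 mm wide web. 36 mm free between bar and ridge. The bar turns freely on its web, so a case hinges in a grasp that pinches it fore and aft.
- case_right_bar (a point): Centre of the right case's orange lifting bar: a round bar 14 mm thick and 44 mm long across the case (along y), 74 mm above the underside, 7 mm short of the upper end, on a 6 mm thick, 36 mm wide web. 36 mm free between bar and ridge. The bar turns freely on its web, so a case hinges in a grasp that pinches it fore and aft.
- stand: Fixed grey stand; its flat top (190 mm up the slope, 200 wide) slopes 30 degrees, low at the front (-x, robot side), high at the back. Origin: on the bench under the middle of the slope, whose surface is 85 mm up there. Cases lie on it lengthwise up the slope, centred about 52 mm left and right of the middle.
- stand_lip (a point): Middle of the top edge of the aluminium lip along the low edge of the slope, 16 mm above the slope, under 2 mm from the cases' lower ends. A case hinges on its lower front edge when its upper end is raised; 10 to 25 mm up for half a second is a good feel of its weight.
- tray_blue: Fixed open tray on the bench, 220 mm long (x), 110 wide (y), 20 high, walls and floor 5 thick: room for one case lengthwise (25 mm to spare at each end, 20 at each side). Origin: centre of the underside, on the bench. It may be left or right of the stand. Blue: for the heavier case.
- tray_yellow: Fixed open tray on the bench, 220 mm long (x), 110 wide (y), 20 high, walls and floor 5 thick: room for one case lengthwise (25 mm to spare at each end, 20 at each side). Origin: centre of the underside, on the bench. It may be left or right of the stand. Yellow: for the lighter case.
- pliers: bystander: loose pliers with red handles lying on the bench behind and right of the stand, about 155 mm long (its x), 50 mm wide, 14 mm high; origin near the middle, on the bench.
- jar: bystander: loose grey jar with black lid, 56 mm across, 85 mm high, behind the stand; origin at the centre of its underside.
- valve: bystander: loose upright aluminium valve body with brass neck, behind and left of the stand, 44 mm across, 90 mm high; origin at the centre of its underside.
Mind the look-alikes: they are no part of the job. Leave any red look-alike of the case_right alone.

How it is judged (in metres and radians):
On the way, in this order (a step that is already met when the one before it is completed fails the run):
1. the upper end of the left case is held up a little with its lower end on the stand (angle between case_left's own z axis and vertical between 0.56 and 0.8 rad and contact force between case_left and stand above 0.3 N and contact force between the fingers and case_left above 0.5 N and angle between case_right's own z axis and vertical between 0.5 and 0.545 rad and distance between case_right and stand below 0.112 m and contact force between case_right and stand above 0.5 N), for 0.25 s.
2. the left case is back down on the slope and the upper end of the right case is held up a little with its lower end on the stand (angle between case_right's own z axis and vertical between 0.56 and 0.8 rad and contact force between case_right and stand above 0.3 N and contact force between the fingers and case_right above 0.5 N and angle between case_left's own z axis and vertical between 0.5 and 0.545 rad and distance between case_left and stand below 0.112 m and contact force between case_left and stand above 0.5 N), for 0.25 s.
3. the right case is let back down too: both lie on the slope (angle between case_left's own z axis and vertical between 0.5 and 0.545 rad and distance between each of case_left, case_right and stand below 0.112 m and contact force between each of case_left, case_right and stand above 0.5 N and angle between case_right's own z axis and vertical between 0.5 and 0.545 rad), for 0.1 s.
At the end, for the whole second after the job is handed in: The heavier case lies in the blue tray and the lighter one in the yellow tray, each flat on the tray's floor (within 0.06 rad, underside less than 9 mm above the bench), lid up, centred within 32 mm along and 27 mm across the tray, at rest and with its weight on the tray (((x of case_left in the frame of tray_blue between -0.032 and 0.032 m and y of case_left in the frame of tray_blue between -0.027 and 0.027 m and z of case_left in the frame of tray_blue below 0.009 m and angle between each of case_left, case_right's own z axis and vertical below 0.06 rad and linear speed of each of case_left, case_right below 0.02 m/s and x of case_right in the frame of tray_yellow between -0.032 and 0.032 m and y of case_right in the frame of tray_yellow between -0.027 and 0.027 m and z of case_right in the frame of tray_yellow below 0.009 m and contact force between case_left and tray_blue above 4.35 N and contact force between case_right and tray_yellow between 1 and 4.35 N) or (x of case_right in the frame of tray_blue between -0.032 and 0.032 m and y of case_right in the frame of tray_blue between -0.027 and 0.027 m and z of case_right in the frame of tray_blue below 0.009 m and angle between each of case_right, case_left's own z axis and vertical below 0.06 rad and linear speed of each of case_right, case_left below 0.02 m/s and x of case_left in the frame of tray_yellow between -0.032 and 0.032 m and y of case_left in the frame of tray_yellow between -0.027 and 0.027 m and z of case_left in the frame of tray_yellow below 0.009 m and contact force between case_right and tray_blue above 4.35 N and contact force between case_left and tray_yellow between 1 and 4.35 N))); the robot touches nothing.
It fails at once if a bystander (pliers, jar, valve) is moved by more than 30 mm (distance of any of pliers, jar, valve from where it was at the start of the episode above 0.03 m).
It fails at once if a case is stood on end or turned over (more than 60 degrees from level) (angle between any of case_left, case_right's own z axis and vertical above 1.05 rad).
It fails at once if a case is dropped (falls freely by more than about 18 mm) ((contact force between the fingers and case_left below 0.1 N and linear speed of case_left above 0.6 m/s) or (contact force between the fingers and case_right below 0.1 N and linear speed of case_right above 0.6 m/s)).
It fails at once if a case is slammed into a tray (over 120 N) (contact force between any of case_left, case_right and tray_blue above 120 N or contact force between any of case_left, case_right and tray_yellow above 120 N).
It also fails if it takes over 72 s, if anything falls off the work surface, if the arm or the gripper's body presses on something with over 40 N, if the wrist force passes 120 N, or if a joint passes its speed limit or range.

### The arm

A 6-joint arm with a two-finger parallel gripper is mounted at the origin on the work surface. World frame = base frame: x ahead of the robot, y to its left, z up, the work surface at z = 0. Lengths are in mm, angles in rad, forces in N, time in s.
With the tool pointing down it reaches from about 350 to 875 mm from the base axis. Payload 4.2 kg.
Tool frame: the origin (TCP) lies at the very end of the fingers, on their centre line; the grasp point (between the pads) lies 19 mm behind it; z points along the fingers, y is the line along which they close (so a half turn about z gives the same grasp; the last joint's range is limited). The gripper opens to 85 mm and grips with 20 to 120 N. Pads are 22 mm wide; open, the fingers measure 114 mm over their backs; the gripper's body (76 mm by 85 mm) begins 54 mm behind the grasp point. The pads swing forward as they close: fully open they stand 13 mm farther back than shut.
Start: joints at [-0.887, 0.385, 0.008, 0, -1.194, -0.259], TCP at [257.599, -569.423, 231.312] pointing down, gripper open.
Joint ranges: [-3.14, 3.14], [-1.21, 2.06], [-1.07, 1.41], [-3.16, 2.05], [-2.99, -0.16], [-3.1, 3.1]. Speed limits (rad/s): [2.79, 2.79, 3.14, 3.14, 3.14, 3.14].

### API

Orientations are given as a unit quaternion [x, y, z, w].
In Python, from bench import read_state, get_image, camera_model, job_done gives the robot as it stands.
- The arm moves only by the shell command python3 -m handwheel 'ROWS'. ROWS is JSON, a list of rows, each a list of 7 numbers: the shift along the tool's x, y, z in m, then the turn, a rotation vector about the tool's x, y, z in rad, then the gripper's target within -1 to 1 (fully open at 1, half-way at 0, shut at -1). In form: [[dx, dy, dz, wx, wy, wz, jaw], ...]. A call has 1 to 10 rows; each row is the pose to reach, as a shift and turn from the pose commanded when the call began, along the tool's axes at that moment; what a row does not reach only later rows make up. A row lasts 1/8 s, in which the tool goes at most 62.5 mm and 10.7 degrees, less where a joint would pass 70% of its speed; a pose out of reach is approached as far as the arm can. A call with a gripper value outside its range is refused whole. The fingers move at their own pace and stop on an object; the grip force is fixed at half the most. Time passes only in rows, so rows that repeat a pose let the fingers close. It gives the time, the measured TCP pose, the force, the opening and the grip force at its end, in the units of the state.
- read_state(): the state, without advancing time (a new reading comes with each control period).
- get_image(name): name is "scene" or "top" or "wrist"; returns (picture, depth): 480x640x3 uint8, blue, green, red; 480x640 float32, mm along the optical axis (not along the pixel's ray), 0 where there is no reading.
- camera_model(name): a dict with "K" (3x3 intrinsics, pixels), "rvec" (rotation vector, rad) and "tvec" (3), from world to camera coordinates, as OpenCV has them; the wrist camera has in their place "hand_eye" (4x4, takes a point from camera to tool coordinates, whose origin is the TCP and whose axes are the flange's). Camera axes: x right, y down, z forward; pixel columns grow to the right and rows downward; lengths in mm; the calibration is good to about 2 mm. A picture is of the moment at which its call begins: read the wrist's pose just before it. camera_model takes no time and is no camera call.
- job_done(): hands the job in; it is judged then, once.
The state is a dict: "clock": time; "joints": joint angles; "joint_vel": joint speeds; "joint_efforts": joint torques, N m; "position": TCP position; "ee_rot": TCP orientation; "contact_force": force on the tool from outside, world axes, zero at the start; "wrist_torque": the same for the moment, N m; "gripper_width": finger opening in mm; "grasp_force": force on a finger pad.
Only numpy, scipy, OpenCV 4.12 (cv2) and the standard library are available. Lean on these libraries where they do the work, as an engineer would, in place of code of your own. Each camera call takes 0.05 s, during which the arm holds its last target. There are 200 camera calls.

## Working session

There is one attempt and no reset: what is moved stays moved. The work goes in short steps, Python scripts to look and compute and a shell command to move; the robot and the scene stay as the last step left them, time stands still between calls to the robot, and variables do not carry over. Pictures are saved under pics/ and viewed, at most 10 in all, crops included, and the job is handed in when it is done.

```bash
mkdir -p pics; ls; cat > h.py <<'E'
import numpy as np,cv2
from scipy.spatial.transform import Rotation as R
from bench import *
def cam(n):
    m=camera_model(n);K=np.array(m["K"],float)
    if n=="wrist":
        s=read_state();H=np.array(m["hand_eye"],float);T=np.eye(4);T[:3,:3]=R.from_quat(s["ee_rot"]).as_matrix();T[:3,3]=s["position"]
        C=T@H;return K,C[:3,:3],C[:3,3]
    Rm=R.from_rotvec(np.ravel(m["rvec"])).as_matrix();t=np.ravel(m["tvec"]).astype(float)
    return K,Rm.T,-Rm.T@t
def world(K,Rw,o,depth):
    v,u=np.mgrid[:480,:640];d=np.stack([(u-K[0,2])/K[0,0],(v-K[1,2])/K[1,1],np.ones_like(u)],-1)*depth[...,None]
    return d@Rw.T+o
def onplane(K,Rw,o,u,v,z):
    d=Rw@np.array([(u-K[0,2])/K[0,0],(v-K[1,2])/K[1,1],1]);return o+d*(z-o[2])/d[2]
E
python3 - <<'E'
from h import *
for n in("scene","top"):
    c=cam(n);im,d=get_image(n);cv2.imwrite(f"pics/{n}0.png",im);np.savez(f"{n}0.npz",im=im,d=d)
    print(n,c[2],c[1][:,2])
print(read_state())
E
```

```text
pics
scene [1310.38720041  124.86243147  818.16031079] [-0.73552259 -0.11854929 -0.66704766]
top [436.0261931    8.39102187 992.26576826] [ 0.14161205 -0.00509846 -0.9899091 ]
{'clock': 0.1, 'joints': array([-8.87378357e-01,  3.85466658e-01,  6.78367972e-03, -4.46650976e-04,
       -1.19401812e+00, -2.58605567e-01]), 'joint_vel': array([-1.00785188e-03, -1.82722639e-03,  1.59288007e-03,  4.62099381e-04,
        8.59675434e-04,  6.16194392e-05]), 'joint_efforts': array([-7.79792135e-04, -3.93319952e+01,  1.88928258e+01,  4.19801742e+00,
       -2.61542642e-03, -2.04035743e-06]), 'position': array([ 257.4015844 , -568.96363628,  230.345395  ]), 'ee_rot': array([-2.10732018e-01,  9.77543383e-01,  9.42879328e-04, -2.47203590e-04]), 'contact_force': array([-0.46131038,  0.42536112,  0.52055372]), 'wrist_torque': array([ 0.0361376 ,  0.02245014, -0.03415026]), 'grasp_force': 0.0, 'gripper_width': 85.30974473066281}
```

View pics/top0.png

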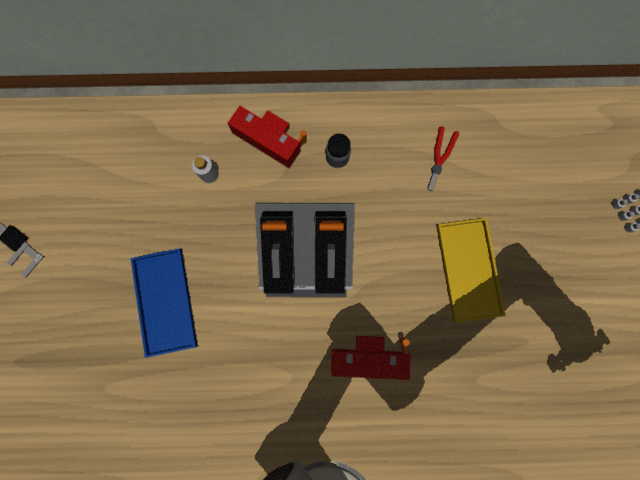

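View pics/scene0.png

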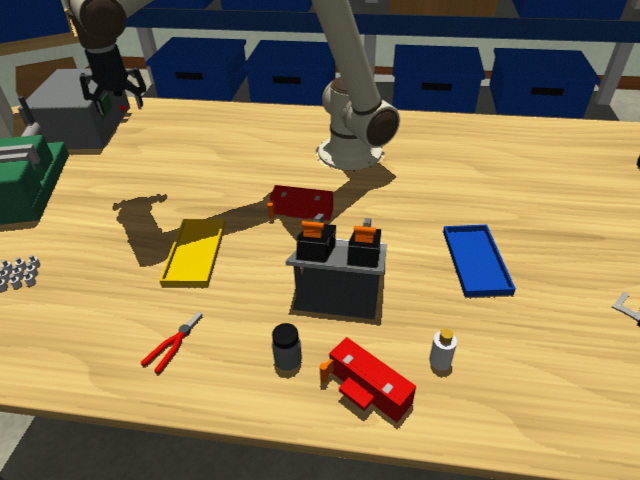

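Top view: two black cases on the stand, left at (277,252) and right at (331,252), with orange bars at (274,227) and (331,227) and grey ridges at (277,262) and (331,260). The red boxes at (265,135) and (370,362) are look-alikes and stay untouched. The blue tray is at (165,302) on the left, and the yellow tray at (470,270) on the right.

```bash
python3 - <<'E'
from h import *
z=np.load("top0.npz");im,d=z["im"],z["d"];c=cam("top");W=world(*c,d)
hsv=cv2.cvtColor(im,cv2.COLOR_BGR2HSV);H,S,V=cv2.split(hsv)
for n,m in(("blue",(H>105)&(H<130)&(S>150)),("yellow",(H>22)&(H<33)&(S>200))):
    m=m.astype(np.uint8);N,L,st,ce=cv2.connectedComponentsWithStats(m);i=1+np.argmax(st[1:,4])
    p=cv2.findContours((L==i).astype(np.uint8),0,2)[0][0]
    q=np.array([onplane(*c,u,v,20)[:2] for u,v in p[:,0,:].astype(float)],np.float32)
    r=cv2.minAreaRect(q);print(n,r,st[i])
    print(np.round(cv2.boxPoints(r)))
m=((H>3)&(H<20)&(S>180)&(V>120)).astype(np.uint8);m[:215]=0;m[245:]=0;m[:,:250]=0;m[:,360:]=0
N,L,st,ce=cv2.connectedComponentsWithStats(m)
for i in range(1,N):
    if st[i,4]>50: P=W[L==i];print("bar",ce[i],st[i],np.median(P,0),P.min(0),P.max(0), [onplane(*c,*ce[i],zz) for zz in (180,200)])
# stand surface between cases
for (u,v) in((304,212),(304,240),(304,270),(304,284),(304,290),(277,262),(331,262),(277,285),(331,285),(277,240),(331,240)):
    print((u,v),np.round(W[v,u],1),im[v,u])
P=W[215:280,300:308].reshape(-1,3);A=np.c_[P[:,:2],np.ones(len(P))];print(np.linalg.lstsq(A,P[:,2],rcond=None)[0])
for s in (slice(262,293),slice(317,346)):
    P=W[240:290,s].reshape(-1,3)
E
python3 - <<'E'
from h import *
im=np.load("top0.npz")["im"];cv2.imwrite("pics/crop.png",cv2.resize(im[190:310,245:365],None,fx=5,fy=5,interpolation=cv2.INTER_CUBIC))
E
```

```text
blue ((451.9859924316406, 347.3482666015625), (218.4944610595703, 113.39300537109375), 10.376053810119629) [ 131  249   66  108 5185]
[[334. 383.]
 [355. 272.]
 [570. 311.]
 [549. 423.]]
yellow ((507.9043273925781, -328.3875732421875), (218.6140899658203, 114.80567932128906), 6.83516263961792) [ 437  219   67  103 4423]
[[ 393. -284.]
 [ 406. -398.]
 [ 623. -372.]
 [ 610. -258.]]
bar [273.91970803 226.48175182] [263 224  23   6 137] [581.87660096  87.20222628 191.81671946] [576.5281647   66.63259736 187.24167279] [587.00291916 107.74488146 196.20356809] [array([583.82298364,  88.47140834, 180.        ]), array([580.18385969,  86.49963039, 200.        ])]
bar [331.  226.5] [320 224  23   6 138] [579.36622872 -17.96758014 191.77346169] [574.34874416 -38.4963106  185.91099547] [584.99229827   2.40340117 195.57159223] [array([581.54181524, -18.37960293, 180.        ]), array([577.95885932, -17.72044368, 200.        ])]
(304, 212) [622.6  33.4 122.8] [84 84 83]
(304, 240) [569.7  35.1  95. ] [82 83 83]
(304, 270) [510.5  37.2  61.8] [82 81 82]
(304, 284) [481.5  37.9  52.7] [82 83 81]
(304, 290) [470.4  39.7   4.8] [67 64 63]
(277, 262) [519.3  85.4 156.3] [87 85 85]
(331, 262) [516.8 -17.3 159.6] [86 85 85]
(277, 285) [478.4  91.1  98.1] [20 21 15]
(331, 285) [476.2 -18.1  96.6] [21 20 21]
(277, 240) [563.2  86.  145.8] [15 12 13]
(331, 240) [561.2 -18.9 144.9] [17 12 12]
[-1.51919014e-01 -7.48566325e+00  4.49893551e+02]
```

View pics/crop.png

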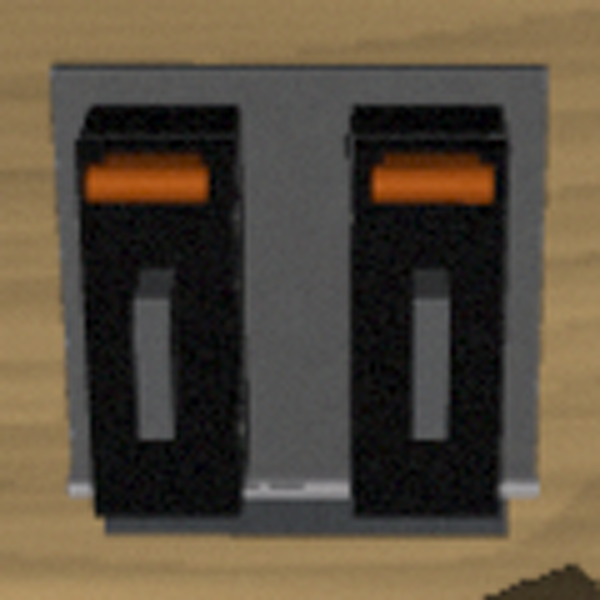

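The crop confirms both black cases on the stand: bars at crop (147,185) and (433,185), ridges at (155,360) and (431,360). I'll move to a standoff above the left bar.

```bash
cat >> h.py <<'E'
def frame(psi,slope,ridge):
    c,s=np.cos(slope),np.sin(slope);u=np.array([c*np.cos(psi),c*np.sin(psi),s]);l=np.array([-np.sin(psi),np.cos(psi),0]);n=np.cross(u,l)
    return np.c_[u,-l,-n] if ridge else np.c_[-l,-u,-n]
def go(tcp,Rt):
    s=read_state();R0=R.from_quat(s["ee_rot"]).as_matrix()
    print("rows:",np.round(R0.T@(np.array(tcp)-s["position"])/1000,4),np.round(R.from_matrix(R0.T@Rt).as_rotvec(),3))
E
python3 - <<'E'
from h import *
F=frame(-.024,np.pi/6,0);b=np.array([583,87.8,185.4])
go(b-110*F[:,2],F)
E
```

```text
rows: [-0.5177  0.4882 -0.0494] [ 0.469 -0.293 -1.096]
```

```bash
python3 -m handwheel '[[-0.05,0.05,-0.1,0,0,0,0],[-0.05,0.05,-0.1,0,0,0,0],[-0.518,0.488,-0.1,0.469,-0.293,-1.096,0],[-0.518,0.488,-0.1,0.469,-0.293,-1.096,0],[-0.518,0.488,-0.1,0.469,-0.293,-1.096,0],[-0.518,0.488,-0.1,0.469,-0.293,-1.096,0],[-0.518,0.488,-0.1,0.469,-0.293,-1.096,0],[-0.518,0.488,-0.1,0.469,-0.293,-1.096,0],[-0.518,0.488,-0.1,0.469,-0.293,-1.096,0],[-0.518,0.488,-0.1,0.469,-0.293,-1.096,0]]'
python3 - <<'E'
from h import *
F=frame(-.024,np.pi/6,0);b=np.array([583,87.8,185.4])
go(b-110*F[:,2],F);print(read_state()["joints"])
E
```

```text
clock: 1.35
position: [473.6, -39.8, 331.4]
ee_rot: [-0.675, 0.69, -0.186, 0.182]
contact_force: [1.1, -1.6, 0.5]
gripper_width: 43.0
grasp_force: 0.0
rows: [-0.1302 -0.0191  0.0697] [-0.003  0.     0.001]
[ 0.37409933 -0.20963161 -0.62195932  0.31050932 -0.69084249 -0.58976102]
```

```bash
python3 -m handwheel '[[-0.13,-0.019,0.07,0,0,0,0],[-0.13,-0.019,0.07,0,0,0,0],[-0.13,-0.019,0.07,0,0,0,0],[-0.13,-0.019,0.07,0,0,0,0],[-0.13,-0.019,0.07,0,0,0,0]]'
python3 - <<'E'
from h import *
F=frame(-.024,np.pi/6,0);b=np.array([583,87.8,185.4])
go(b-110*F[:,2],F)
c=cam("wrist");im,d=get_image("wrist");cv2.imwrite("pics/w1.png",im);np.savez("w1.npz",im=im,d=d)
W=world(*c,d);H,S,V=cv2.split(cv2.cvtColor(im,cv2.COLOR_BGR2HSV))
N,L,st,ce=cv2.connectedComponentsWithStats(((H>3)&(H<20)&(S>180)&(V>100)&(W[...,2]>150)).astype(np.uint8))
for i in range(1,N):
    if st[i,4]>200:
        P=W[L==i];print(ce[i],st[i],np.median(P,0),P.min(0),P.max(0))
        print("in F:",np.percentile((P-b)@F,[1,50,99],axis=0))
E
```

```text
clock: 1.98
position: [528.6, 86.7, 280.0]
ee_rot: [-0.675, 0.691, -0.186, 0.181]
contact_force: [-0.3, -0.7, 0.4]
gripper_width: 42.8
grasp_force: 0.0
rows: [-0.0024  0.0002 -0.0009] [-0.001 -0.001  0.001]
[314.99813549  76.09384711] [ 305   38   21   77 1609] [576.89870443 -18.11949685 190.95952664] [454.50795169 -40.05853809 180.62077308] [586.47205966  23.15753902 403.16354459]
in F: [[ 8.40008227e+01 -6.28607000e+00 -8.39430256e+00]
 [ 1.06080769e+02  1.35865720e-01 -5.90598473e+00]
 [ 1.27281117e+02  6.54333576e+00  6.68136636e-02]]
[315.06794425 238.13850174] [ 306  207   19   63 1148] [579.19852276  86.44658135 190.9661771 ] [454.50795169  23.15753902 183.28670261] [588.031962   109.63273582 403.16354459]
in F: [[-20.86911115  -6.16440843  -8.87643997]
 [  1.44790973   0.2705575   -6.07975525]
 [ 22.38723436   6.70003459  -1.95850965]]
```

View pics/w1.png

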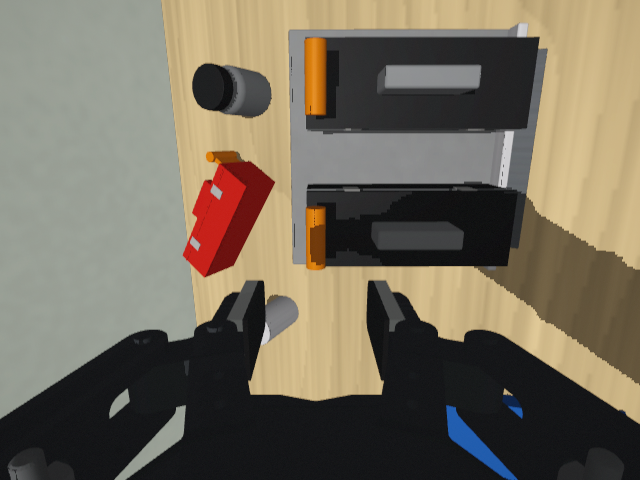

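The wrist view shows the left bar at (315,238) and the right bar at (315,76), both within about 1 mm of the estimate. Descending on the left bar.

```bash
python3 -m handwheel '[[-0.001,0,0.06,0,0,0,0],[-0.001,0,0.09,0,0,0,0],[-0.001,0,0.115,0,0,0,0],[-0.001,0,0.128,0,0,0,0],[-0.001,0,0.128,0,0,0,0],[-0.001,0,0.128,0,0,0,0]]'; python3 -m handwheel '[[0,0,0,0,0,0,-1],[0,0,0,0,0,0,-1],[0,0,0,0,0,0,-1],[0,0,0,0,0,0,-1],[0,0,0,0,0,0,-1]]'
```

```text
clock: 2.78
position: [593.6, 87.1, 174.6]
ee_rot: [-0.675, 0.692, -0.186, 0.178]
contact_force: [-0.5, 0.4, 0.0]
gripper_width: 42.9
grasp_force: 0.0
clock: 3.4
position: [591.6, 87.9, 172.9]
ee_rot: [-0.676, 0.691, -0.184, 0.177]
contact_force: [-9.4, 1.8, 3.2]
gripper_width: 11.7
grasp_force: 58.5
```

```bash
python3 -m handwheel '[[0,0,0,0,0,0,-1],[0,0.001,-0.003,0,0,0,-1],[0,0.003,-0.006,0,0,0,-1],[0,0.0045,-0.010,0,0,0,-1],[0,0.006,-0.013,0,0,0,-1],[0,0.007,-0.015,0,0,0,-1],[0,0.0075,-0.016,0,0,0,-1],[0,0.0075,-0.016,0,0,0,-1]]'; for i in 1 2; do python3 -m handwheel '[[0,0,0,0,0,0,-1],[0,0,0,0,0,0,-1]]'; done
python3 - <<'E'
from h import *
s=read_state();print(s["contact_force"],s["wrist_torque"],s["joint_efforts"][:3])
im,d=get_image("wrist");cv2.imwrite("pics/w2.png",im)
E
```

```text
clock: 4.4
position: [578.9, 87.8, 183.4]
ee_rot: [-0.675, 0.692, -0.185, 0.177]
contact_force: [-0.8, -0.2, -5.6]
gripper_width: 11.7
grasp_force: 58.6
clock: 4.65
position: [579.0, 87.8, 183.4]
ee_rot: [-0.675, 0.692, -0.185, 0.177]
contact_force: [-0.5, 0.5, -5.6]
gripper_width: 11.5
grasp_force: 58.6
clock: 4.9
position: [579.0, 87.9, 183.5]
ee_rot: [-0.675, 0.692, -0.185, 0.178]
contact_force: [-1.6, -0.1, -5.1]
gripper_width: 12.2
grasp_force: 58.6
[-1.59799652 -0.05043535 -5.13976591] [ 0.09396275  2.08874098 -0.03519192] [ -0.06622796 -26.75018549  18.52545977]
```

View pics/w2.png

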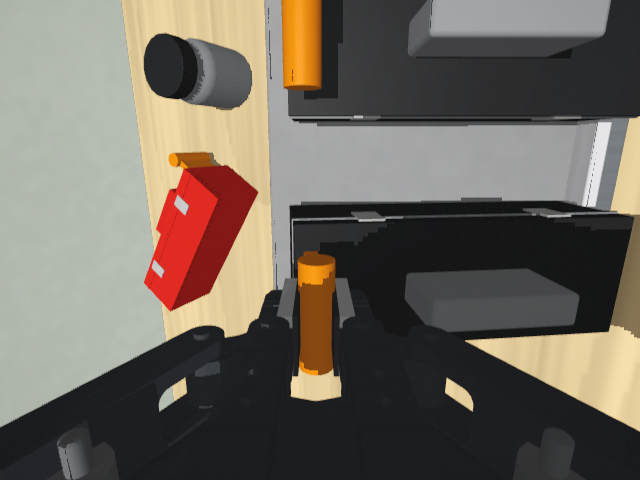

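Left bar is held at (315,315) and the case is tilted up; about -5.5 N on the tool. Lower it, release, back off.

```bash
python3 -m handwheel '[[0,-0.001,0.003,0,0,0,-1],[0,-0.0025,0.006,0,0,0,-1],[0,-0.004,0.009,0,0,0,-1],[0,-0.006,0.0125,0,0,0,-1],[0,-0.007,0.015,0,0,0,-1],[0,-0.0075,0.0165,0,0,0,-1],[0,-0.0075,0.0165,0,0,0,-1],[0,-0.0075,0.0165,0,0,0,-1]]';  python3 -m handwheel '[[0,0,0,0,0,0,0],[0,0,0,0,0,0,0],[0,0,0,0,0,0,0],[0,0,0,0,0,0,0],[0,0,-0.03,0,0,0,0],[0,0,-0.07,0,0,0,0],[0,0,-0.11,0,0,0,0],[0,0,-0.11,0,0,0,0],[0,0,-0.11,0,0,0,0]]'
python3 - <<'E'
from h import *
F=frame(-.024,np.pi/6,0);b=np.array([583,87.8,185.4])
c=cam("wrist");im,d=get_image("wrist")
W=world(*c,d);H,S,V=cv2.split(cv2.cvtColor(im,cv2.COLOR_BGR2HSV))
N,L,st,ce=cv2.connectedComponentsWithStats(((H>3)&(H<20)&(S>180)&(V>100)&(W[...,2]>150)).astype(np.uint8))
for i in range(1,N):
    if st[i,4]>200:
        P=W[L==i];print(ce[i],"in F:",np.percentile((P-b)@F,[1,50,99],axis=0))
go(b+F@[106,0.3,-109],F)
E
```

```text
clock: 5.95
position: [593.2, 87.6, 173.9]
ee_rot: [-0.675, 0.691, -0.185, 0.178]
contact_force: [-8.6, -0.0, 2.3]
gripper_width: 12.3
grasp_force: 59.8
clock: 7.08
position: [539.0, 89.4, 268.4]
ee_rot: [-0.675, 0.691, -0.185, 0.177]
contact_force: [0.0, 0.4, -0.1]
gripper_width: 42.9
grasp_force: 0.0
[319.50406064  66.65349215] in F: [[ 8.39978152e+01 -6.09737306e+00 -8.15657925e+00]
 [ 1.06292134e+02 -5.56995858e-02 -5.87518147e+00]
 [ 1.27161972e+02  6.64866186e+00  1.36875519e+00]]
[315.5        239.70216049] in F: [[-20.64949023  -8.32964759  -8.24416267]
 [  1.71854873  -2.25754336  -6.10500142]
 [ 22.74254984   4.47114651  -2.20373468]]
rows: [ 0.1061  0.0034 -0.0152] [ 0.007 -0.006  0.002]
```

```bash
python3 -m handwheel '[[0.053,0.004,-0.015,0.007,-0.006,0.002,0],[0.106,0.005,-0.015,0.007,-0.006,0.002,0],[0.106,0.005,0.02,0.007,-0.006,0.002,0],[0.106,0.005,0.06,0.007,-0.006,0.002,0],[0.106,0.005,0.09,0.007,-0.006,0.002,0],[0.106,0.005,0.113,0.007,-0.006,0.002,0],[0.106,0.005,0.113,0.007,-0.006,0.002,0],[0.106,0.005,0.113,0.007,-0.006,0.002,0]]'; python3 -m handwheel '[[0,0,0,0,0,0,-1],[0,0,0,0,0,0,-1],[0,0,0,0,0,0,-1],[0,0,0,0,0,0,-1],[0,0,0,0,0,0,-1]]'
```

```text
clock: 8.12
position: [589.5, -19.6, 177.0]
ee_rot: [-0.676, 0.692, -0.179, 0.178]
contact_force: [-0.4, 0.9, 1.6]
gripper_width: 42.9
grasp_force: 0.0
clock: 8.75
position: [588.5, -19.5, 177.5]
ee_rot: [-0.676, 0.692, -0.179, 0.178]
contact_force: [-5.0, 1.3, 1.7]
gripper_width: 11.8
grasp_force: 58.5
```

```bash
python3 -m handwheel '[[0,0,0,0,0,0,0],[0,0,0,0,0,0,0],[0,0.001,0.003,0,0,0,0],[0,0.001,0.006,0,0,0,0],[0,0.001,0.006,0,0,0,0],[0,0.001,0.006,0,0,0,-1],[0,0.001,0.006,0,0,0,-1],[0,0.001,0.006,0,0,0,-1],[0,0.001,0.006,0,0,0,-1],[0,0.001,0.006,0,0,0,-1]]'; python3 -m handwheel '[[0,0,0,0,0,0,-1],[0,0.001,-0.003,0,0,0,-1],[0,0.003,-0.006,0,0,0,-1],[0,0.0045,-0.010,0,0,0,-1],[0,0.006,-0.013,0,0,0,-1],[0,0.007,-0.015,0,0,0,-1],[0,0.0075,-0.016,0,0,0,-1],[0,0.0075,-0.016,0,0,0,-1]]'; for i in 1 2; do python3 -m handwheel '[[0,0,0,0,0,0,-1],[0,0,0,0,0,0,-1]]'; done
python3 - <<'E'
from h import *
s=read_state();print(s["contact_force"],s["wrist_torque"],s["joint_efforts"][:3])
im,d=get_image("wrist");cv2.imwrite("pics/w3.png",im)
E
```

```text
clock: 10.0
position: [591.9, -19.9, 174.0]
ee_rot: [-0.677, 0.693, -0.177, 0.176]
contact_force: [-4.1, 0.0, 1.2]
gripper_width: 12.0
grasp_force: 58.4
clock: 11.0
position: [578.0, -19.3, 184.7]
ee_rot: [-0.677, 0.692, -0.177, 0.177]
contact_force: [-1.4, -0.3, -3.1]
gripper_width: 12.0
grasp_force: 59.2
clock: 11.25
position: [578.1, -19.4, 184.7]
ee_rot: [-0.677, 0.692, -0.177, 0.177]
contact_force: [-0.4, 0.8, -1.6]
gripper_width: 12.2
grasp_force: 59.3
clock: 11.5
position: [578.1, -19.4, 184.7]
ee_rot: [-0.677, 0.692, -0.177, 0.177]
contact_force: [-0.7, 0.6, -2.0]
gripper_width: 11.8
grasp_force: 59.3
[-0.68009044  0.63378075 -1.95367657] [0.08070892 1.3389028  0.01582033] [ -0.03869079 -24.38189328  16.599226  ]
```

View pics/w3.png

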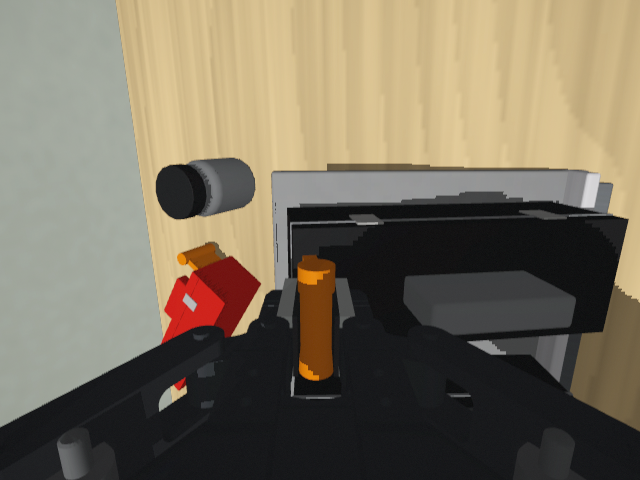

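Right is held, about -2 N against about -5.5 N for left: the left case is the heavier. Lower the right and measure the ridges.

```bash
python3 -m handwheel '[[0,-0.001,0.003,0,0,0,-1],[0,-0.0025,0.006,0,0,0,-1],[0,-0.004,0.009,0,0,0,-1],[0,-0.006,0.0125,0,0,0,-1],[0,-0.007,0.015,0,0,0,-1],[0,-0.0075,0.0165,0,0,0,-1],[0,-0.0075,0.0165,0,0,0,-1],[0,-0.0075,0.0165,0,0,0,-1]]';  python3 -m handwheel '[[0,0,0,0,0,0,0],[0,0,0,0,0,0,0],[0,0,0,0,0,0,0],[0,0,0,0,0,0,0],[0,0,-0.03,0,0,0,0],[0,0,-0.07,0,0,0,0],[0,0,-0.13,0,0,0,0],[0,0,-0.16,0,0,0,0],[0,0,-0.16,0,0,0,0]]'; python3 -m handwheel '[[-0.05,0.05,0,0,0,0,0],[-0.05,0.05,0,0,0,0,0],[-0.05,0.05,0,0,0,0,0]]'
cat > ridge.py <<'E'
from h import *
F=frame(-.024,np.pi/6,0)
def run(name):
    c=cam("wrist");im,d=get_image("wrist");cv2.imwrite(f"pics/{name}.png",im)
    W=world(*c,d);H,S,V=cv2.split(cv2.cvtColor(im,cv2.COLOR_BGR2HSV))
    for y0 in (87,-19):
        ref=np.array([583,87.8,185.4]) if y0>0 else np.array([580.5,-18.2,185.4])
        Q=(W-ref)@F   # x right(-y), y downslope, z into lid
        m=(abs(Q[...,0])<15)&(Q[...,1]>30)&(Q[...,1]<115)&(Q[...,2]<0)&(Q[...,2]>-14)
        m=cv2.morphologyEx(m.astype(np.uint8),cv2.MORPH_OPEN,np.ones((3,3)))
        P=Q[m>0]
        if len(P)>50:
            r=cv2.minAreaRect(P[:,:2].astype(np.float32));q=np.median(P,0)
            cen=F@[*r[0],q[2]]+ref
            print("ridge",y0,"rect",np.round(r[0],1),np.round(r[1],1),round(r[2],1),"topz",round(q[2],1),"top centre",np.round(cen,1),len(P))
        m=((H>3)&(H<20)&(S>180)&(V>100)&(np.linalg.norm(Q,axis=-1)<40))
        P=Q[m]
        if len(P)>50: print("bar",y0,np.round(np.percentile(P,[1,50,99],axis=0),1).tolist())
if __name__=="__main__": run("w4")
E
python3 ridge.py
```

```text
clock: 12.55
position: [592.2, -19.7, 174.1]
ee_rot: [-0.677, 0.692, -0.177, 0.177]
contact_force: [-4.9, 1.0, 2.2]
gripper_width: 12.0
grasp_force: 59.9
clock: 13.68
position: [515.4, -18.2, 317.4]
ee_rot: [-0.676, 0.692, -0.178, 0.18]
contact_force: [0.6, 0.5, -1.0]
gripper_width: 42.6
grasp_force: 0.0
clock: 14.05
position: [472.4, 32.8, 289.2]
ee_rot: [-0.677, 0.692, -0.177, 0.176]
contact_force: [0.6, -1.2, 0.9]
gripper_width: 42.8
grasp_force: 0.0
ridge 87 rect [ 1.3 65.8] [47.9 14.2] 89.9 topz -7.8 top centre [522.1  88.  159.3] 1053
bar 87 [[-19.8, -8.2, -8.2], [15.6, 0.3, -5.7], [22.7, 4.7, -1.9]]
ridge -19 rect [ 0.3 69.4] [13.5 59.3] 0.0 topz -7.8 top centre [516.5 -17.  157.4] 1487
bar -19 [[-21.3, -10.1, -8.2], [0.9, -3.0, -6.0], [21.3, 2.7, -2.0]]
```

View pics/w4.png

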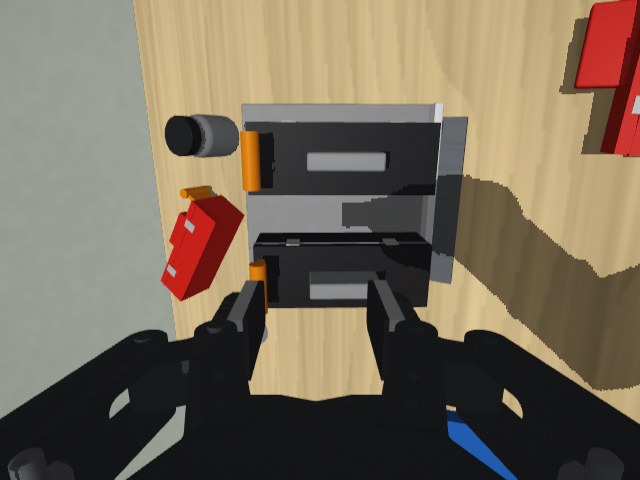

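```bash
python3 - <<'E'
from h import *
F=frame(-.024,np.pi/6,1);go(np.array([516.5,-17,157.4])-80*F[:,2],F);print(read_state()["joints"])
E
```

```text
rows: [0.049  0.0267 0.0573] [ 0.009  0.019 -1.571]
[ 0.55107945 -0.17029056 -0.73903346  0.46419373 -0.61571258 -0.90318345]
```

```bash
python3 -m handwheel '[[0.049,0.027,0,0.009,0.019,-1.571,0],[0.049,0.027,0,0.009,0.019,-1.571,0],[0.049,0.027,0,0.009,0.019,-1.571,0],[0.049,0.027,0,0.009,0.019,-1.571,0],[0.049,0.027,0.02,0.009,0.019,-1.571,0],[0.049,0.027,0.03,0.009,0.019,-1.571,0],[0.049,0.027,0.057,0.009,0.019,-1.571,0],[0.049,0.027,0.057,0.009,0.019,-1.571,0],[0.049,0.027,0.057,0.009,0.019,-1.571,0],[0.049,0.027,0.057,0.009,0.019,-1.571,0]]'; python3 -m handwheel '[[0,0,0,0,0,0,0],[0,0,0,0,0,0,0]]'
python3 - <<'E'
from h import *
F=frame(-.024,np.pi/6,1);go(np.array([516.5,-17,157.4])-80*F[:,2],F);print(read_state()["joints"])
E
```

```text
clock: 15.35
position: [476.6, -17.0, 227.2]
ee_rot: [0.966, -0.013, 0.259, 0.003]
contact_force: [0.5, -0.1, 0.1]
gripper_width: 42.4
grasp_force: 0.0
clock: 15.6
position: [475.7, -16.5, 227.0]
ee_rot: [0.966, -0.012, 0.259, 0.003]
contact_force: [-0.6, 0.4, 0.9]
gripper_width: 43.0
grasp_force: 0.0
rows: [ 0.0006 -0.0005  0.0007] [ 0.001 -0.    -0.002]
[ 0.37211721 -0.10778081 -0.90505507  0.61398134 -0.34300034  0.63578994]
```

```bash
python3 -m handwheel '[[0,0,0.05,0,0,0,0],[0,0,0.085,0,0,0,0],[0,0,0.1,0,0,0,0],[0,0,0.106,0,0,0,0],[0,0,0.106,0,0,0,0],[0,0,0.106,0,0,0,0]]'
python3 - <<'E'
from h import *
F=frame(-.024,np.pi/6,1);go(np.array([516.5,-17,157.4])+26*F[:,2],F);print(read_state()["joints"])
E
```

```text
clock: 16.35
position: [531.2, -20.3, 166.9]
ee_rot: [0.972, -0.011, 0.236, -0.001]
contact_force: [0.3, 0.7, -0.3]
gripper_width: 42.4
grasp_force: 0.0
rows: [-0.0162 -0.0028  0.0277] [-0.008  0.047 -0.   ]
[ 0.24133167  0.09479176 -0.89789235  0.78467443 -0.16053859  0.55584594]
```

j5 is at its -0.16 limit with the full 30° tilt, so I'll take the ridge with less tool tilt (0.2 rad); the pads close along y, so this still fits.

```bash
python3 - <<'E'
from h import *
Fn=frame(-.024,np.pi/6,1);F=frame(-.024,0.2,1);G=np.array([516.5,-17,157.4])+12*Fn[:,2];go(G-60*F[:,2],F)
E
```

```text
rows: [-0.0005 -0.0033 -0.044 ] [-0.008 -0.277  0.001]
```

```bash
python3 -m handwheel '[[0,-0.003,-0.044,0,0,0,0],[-0.001,-0.003,-0.044,-0.008,-0.277,0,0],[-0.001,-0.003,-0.044,-0.008,-0.277,0,0],[-0.001,-0.003,-0.044,-0.008,-0.277,0,0],[-0.001,-0.003,-0.044,-0.008,-0.277,0,0],[-0.001,-0.003,-0.044,-0.008,-0.277,0,0]]'
python3 - <<'E'
from h import *
Fn=frame(-.024,np.pi/6,1);F=frame(-.024,0.2,1);G=np.array([516.5,-17,157.4])+12*Fn[:,2];go(G-60*F[:,2],F);go(G+15*F[:,2],F);print(read_state()["joints"])
E
```

```text
clock: 17.1
position: [508.8, -18.0, 204.3]
ee_rot: [0.995, -0.012, 0.099, 0.002]
contact_force: [-0.4, -0.0, 0.3]
gripper_width: 42.8
grasp_force: 0.0
rows: [ 0.002  -0.0012 -0.0011] [0.002 0.002 0.001]
rows: [ 0.0022 -0.0013  0.0739] [0.002 0.002 0.001]
[ 0.32498439  0.11509342 -0.48543362  0.09731185 -0.78725365  1.15986372]
```

```bash
python3 -m handwheel '[[0.002,-0.001,0.03,0,0,0,0],[0.002,-0.001,0.06,0,0,0,0],[0.002,-0.001,0.074,0,0,0,0],[0.002,-0.001,0.074,0,0,0,0],[0.002,-0.001,0.074,0,0,0,0],[0.002,-0.001,0.074,0,0,0,0]]'
python3 - <<'E'
from h import *
Fn=frame(-.024,np.pi/6,1);F=frame(-.024,0.2,1);G=np.array([516.5,-17,157.4])+12*Fn[:,2];go(G+15*F[:,2],F);print(read_state()["joints"])
im,d=get_image("wrist");cv2.imwrite("pics/w5.png",im)
E
```

```text
clock: 17.85
position: [527.6, -16.6, 134.1]
ee_rot: [0.995, -0.012, 0.1, 0.001]
contact_force: [-0.3, 0.9, 0.7]
gripper_width: 42.4
grasp_force: 0.0
rows: [-0.0024  0.0007  0.0014] [ 0.    -0.001  0.001]
[ 0.31332739  0.2302954  -0.55437062  0.11761785 -0.59942156  1.14316688]
```

View pics/w5.png

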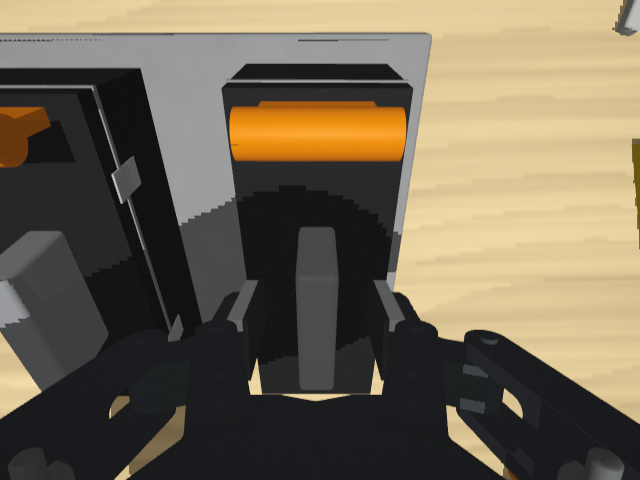

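Ridge sits centred between the fingers, (317,310). Grip and lift.

```bash
python3 -m handwheel '[[0,0,0,0,0,0,-1],[0,0,0,0,0,0,-1],[0,0,0,0,0,0,-1],[0,0,0,0,0,0,-1],[0,0,0,0,0,0,-1],[0.001,0,-0.005,0,0,0,-1],[0.002,0,-0.01,0,0,0,-1],[0.004,0,-0.02,0,0,0,-1],[0.006,0,-0.03,0,0,0,-1],[0.01,0,-0.05,0,0,0,-1]]'
python3 -m handwheel '[[0.005,0,-0.025,0,0,0,-1],[0.01,0,-0.05,0,0,0,-1],[0.015,0,-0.075,0,0,0,-1],[0.015,0,-0.075,0,0,0,-1],[0.015,0,-0.075,0,0,0,-1]]'
cat > tray.py <<'E'
from h import *
def flat(): # lid normal from wrist depth
    c=cam("wrist");im,d=get_image("wrist");cv2.imwrite("pics/held.png",im);W=world(*c,d)
    P=W[170:200,260:380].reshape(-1,3);P=P[np.isfinite(P).all(1)]
    q=P-np.median(P,0);P=P[np.linalg.norm(q,axis=1)<60];q=P-P.mean(0);n=np.linalg.svd(q,full_matrices=False)[2][2];n*=np.sign(n[2])
    print("lid normal",np.round(n,3),"pitch",np.arctan2(n[0],n[2]),"roll",np.arctan2(n[1],n[2]),"pt",P.mean(0))
if __name__=="__main__":
    flat();s=read_state();print(s["contact_force"],s["wrist_torque"])
E
python3 tray.py
```

```text
clock: 19.15
position: [526.4, -16.8, 184.1]
ee_rot: [0.995, -0.012, 0.098, 0.002]
contact_force: [0.9, -1.2, -1.8]
gripper_width: 12.8
grasp_force: 58.5
clock: 19.77
position: [525.9, -16.7, 259.3]
ee_rot: [0.995, -0.012, 0.098, 0.002]
contact_force: [-0.5, 0.2, -3.6]
gripper_width: 13.2
grasp_force: 58.5
lid normal [-0.51   0.012  0.86 ] pitch -0.535122994127366 roll 0.014404775726660136 pt [571.36183496 -19.44571244 278.62333333]
[ 0.76570856 -1.3262483  -2.94382856] [-0.01197814  0.65503842  0.00586514]
```

View pics/held.png

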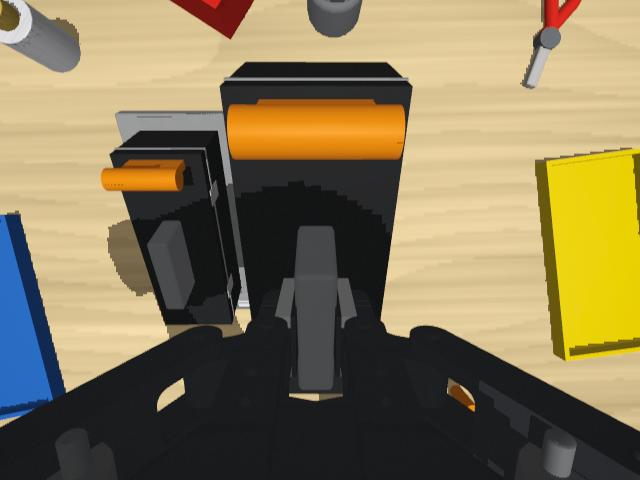

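```bash
python3 - <<'E'
from h import *
psi=.119;F=frame(psi,-.33,1);c=np.array([507.9,-328.4])+np.array([[np.cos(psi),-np.sin(psi)],[np.sin(psi),np.cos(psi)]])@[-2,.4]
go([*c,150],F)
E
```

```text
rows: [-0.0336  0.3117  0.1047] [-0.009 -0.525 -0.144]
```

```bash
python3 -m handwheel '[[0,0.025,0,0,0,0,-1],[0,0.065,0,0,-0.05,0,-1],[-0.005,0.11,0,0,-0.12,-0.03,-1],[-0.01,0.155,0.01,0,-0.2,-0.06,-1],[-0.015,0.2,0.02,0,-0.28,-0.09,-1],[-0.02,0.24,0.03,-0.005,-0.35,-0.11,-1],[-0.025,0.275,0.04,-0.009,-0.42,-0.13,-1],[-0.03,0.3,0.05,-0.009,-0.48,-0.144,-1],[-0.034,0.312,0.06,-0.009,-0.525,-0.144,-1],[-0.034,0.312,0.06,-0.009,-0.525,-0.144,-1]]'
python3 -m handwheel '[[0,0,0,0,0,0,-1],[0,0,0,0,0,0,-1]]'
python3 - <<'E'
from h import *
import tray
tray.flat()
psi=.119;F=frame(psi,-.33,1);c=np.array([507.9,-328.4])+np.array([[np.cos(psi),-np.sin(psi)],[np.sin(psi),np.cos(psi)]])@[-2,.4]
go([*c,110],F);print(read_state()["joints"])
im,d=get_image("scene");cv2.imwrite("pics/s2.png",im)
E
```

```text
clock: 21.08
position: [497.5, -327.9, 192.4]
ee_rot: [0.985, 0.058, -0.165, 0.009]
contact_force: [-0.5, 0.4, -2.5]
gripper_width: 13.2
grasp_force: 59.0
clock: 21.32
position: [498.5, -327.4, 196.3]
ee_rot: [0.985, 0.059, -0.161, 0.01]
contact_force: [0.4, 0.9, -2.4]
gripper_width: 13.1
grasp_force: 59.0
lid normal [-0.015 -0.001  1.   ] pitch -0.014550923553939256 roll -0.0007084216429527064 pt [ 547.43115872 -323.1577767   189.78741679]
rows: [0.0345 0.0015 0.0795] [ 0.002 -0.005  0.001]
[-0.25092257  0.49812616  0.01694649  0.11911975 -1.39459766  1.90262804]
```

```bash
python3 -m handwheel '[[0.01,0.001,0.025,0,-0.012,0,-1],[0.02,0.001,0.05,0,-0.012,0,-1],[0.03,0.001,0.07,0,-0.012,0,-1],[0.0345,0.0015,0.0795,0,-0.012,0,-1],[0.0345,0.0015,0.0795,0,-0.012,0,-1],[0.0345,0.0015,0.0795,0,-0.012,0,-1]]'
python3 - <<'E'
from h import *
import tray
tray.flat()
F=R.from_quat(read_state()["ee_rot"]).as_matrix()
psi=.119;c=np.array([507.9,-328.4])+np.array([[np.cos(psi),-np.sin(psi)],[np.sin(psi),np.cos(psi)]])@[-2,.4]
go([*c,61],F)
E
```

```text
clock: 22.18
position: [506.0, -329.1, 110.0]
ee_rot: [0.984, 0.059, -0.167, 0.011]
contact_force: [-0.1, -0.6, -2.6]
gripper_width: 13.1
grasp_force: 59.0
lid normal [-0.005  0.001  1.   ] pitch -0.005080902769416096 roll 0.0005052992514514 pt [ 554.80914047 -324.80957439  102.87296331]
rows: [ 0.0162 -0.0009  0.0463] [0. 0. 0.]
```

```bash
python3 -m handwheel '[[0.004,0,0.012,0,0,0,-1],[0.008,-0.001,0.024,0,0,0,-1],[0.012,-0.001,0.034,0,0,0,-1],[0.0135,-0.001,0.039,0,0,0,-1],[0.0145,-0.001,0.042,0,0,0,-1],[0.0155,-0.001,0.044,0,0,0,-1],[0.016,-0.001,0.0455,0,0,0,-1],[0.016,-0.001,0.0455,0,0,0,-1]]'
```

```text
clock: 23.22
position: [505.2, -328.1, 61.8]
ee_rot: [0.984, 0.059, -0.168, 0.011]
contact_force: [-2.4, 0.7, 3.0]
gripper_width: 12.8
grasp_force: 59.8
```

```bash
python3 -m handwheel '[[0,0,0,0,0,0,0],[0,0,0,0,0,0,0],[0,0,0,0,0,0,0],[0,0,0,0,0,0,0],[0,0,-0.03,0,0,0,0],[0,0,-0.08,0,0,0,0],[0,0,-0.14,0,0,0,0],[0,0,-0.18,0,0,0,0],[0,0,-0.18,0,0,0,0]]'
cat > w.py <<'E'
from h import *
Fn=frame(-.024,np.pi/6,1);F=frame(-.024,0.2,1);C=np.array([523.5,86.5,159.3]);G=C+12*Fn[:,2]
E
python3 - <<'E'
from w import *
go(G-110*F[:,2],F);print(read_state()["joints"])
im,d=get_image("top");cv2.imwrite("pics/t2.png",im);c=cam("top")
W=world(*c,d);P=W[225:320,435:505].reshape(-1,3)
m=(P[:,2]>40)&(P[:,2]<62);r=cv2.minAreaRect(P[m][:,:2].astype(np.float32));print("right case lid",r)
z=P[m];A=np.c_[z[:,:2],np.ones(len(z))];print(np.linalg.lstsq(A,z[:,2],rcond=None)[0],np.median(z[:,2]))
E
```

```text
clock: 24.35
position: [566.9, -321.0, 234.0]
ee_rot: [0.985, 0.059, -0.165, 0.012]
contact_force: [0.0, 0.2, -0.0]
gripper_width: 42.4
grasp_force: 0.0
rows: [-0.0174 -0.412  -0.0199] [0.014 0.53  0.145]
[-0.21622124  0.57758739  0.25109329  0.11149761 -1.55750608  1.88721055]
right case lid ((482.6929016113281, -361.134765625), (15.92580509185791, 104.21061706542969), 87.32474517822266)
[-6.40580064e-03  3.01753220e-02  6.91969489e+01] 55.26532321453908
```

View pics/t2.png

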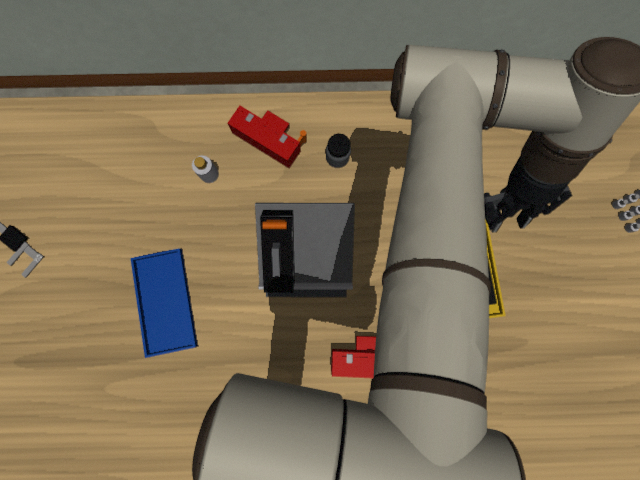

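Valve, jar and pliers undisturbed; the yellow tray is hidden by the arm, so I'll check it later. Move to the left case's ridge.

```bash
sed -i 's/C=np.array(.*159.3\])/C=np.array([518.2,88.1,157.0])/' w.py
python3 -m handwheel '[[-0.02,-0.05,-0.06,0,0,0,0],[-0.02,-0.11,-0.06,0.0,0.1,0.03,0],[-0.02,-0.17,-0.06,0.01,0.2,0.06,0],[-0.02,-0.23,-0.06,0.01,0.3,0.09,0],[-0.02,-0.29,-0.05,0.01,0.4,0.12,0],[-0.02,-0.35,-0.04,0.014,0.53,0.145,0],[-0.02,-0.412,-0.04,0.014,0.53,0.145,0],[-0.02,-0.412,-0.04,0.014,0.53,0.145,0],[-0.02,-0.412,-0.04,0.014,0.53,0.145,0],[-0.02,-0.412,-0.04,0.014,0.53,0.145,0]]'
python3 - <<'E'
from w import *
import ridge
ridge.run("w6");go(G-60*F[:,2],F);print(read_state()["joints"])
im,d=get_image("top");cv2.imwrite("pics/t3.png",im);c=cam("top")
W=world(*c,d);P=W[225:320,440:500].reshape(-1,3)
m=(P[:,2]>45)&(P[:,2]<65);r=cv2.minAreaRect(P[m][:,:2].astype(np.float32));print("right case lid",r,m.sum())
z=P[m];A=np.c_[z[:,:2],np.ones(len(z))];print(np.linalg.lstsq(A,z[:,2],rcond=None)[0],np.median(z[:,2]))
E
```

```text
clock: 25.65
position: [510.2, 86.6, 273.8]
ee_rot: [0.995, -0.014, 0.095, 0.0]
contact_force: [0.3, -0.1, -0.8]
gripper_width: 42.6
grasp_force: 0.0
ridge 87 rect [ 0.3 70. ] [60.  13.5] 89.7 topz -7.6 top centre [518.6  89.  157. ] 1284
bar 87 [[-20.9, -9.3, -7.9], [2.2, -5.2, -5.3], [22.2, 3.5, 23.3]]
rows: [-0.0111 -0.0017  0.0677] [-0.002  0.009 -0.004]
[ 0.54046894  0.07516841 -0.35297711  0.12050398 -0.98352601  0.94389195]
right case lid ((507.666259765625, -327.91265869140625), (160.32272338867188, 62.63050842285156), 7.02955961227417) 1825
[ 4.89340566e-03 -2.46735571e-02  4.47549165e+01] 55.39292449576851
```

The right case lies centred in the yellow tray, lid at 55 mm. Now the left ridge.

```bash
sed -i 's/518.2,88.1/518.6,88.8/' w.py
python3 -m handwheel '[[-0.011,-0.0023,0.03,0,0.009,-0.004,0],[-0.011,-0.0023,0.068,0,0.009,-0.004,0],[-0.011,-0.0023,0.09,0,0.009,-0.004,0],[-0.011,-0.0023,0.09,0,0.009,-0.004,0],[-0.011,-0.0023,0.09,0,0.009,-0.004,0]]'
python3 - <<'E'
from w import *
go(G+15*F[:,2],F)
E
```

```text
clock: 26.38
position: [517.3, 89.9, 185.0]
ee_rot: [0.995, -0.011, 0.101, -0.0]
contact_force: [-0.1, -0.4, 0.5]
gripper_width: 42.4
grasp_force: 0.0
rows: [-0.0006  0.0012  0.0541] [-0.003 -0.002  0.002]
```

```bash

python3 -m handwheel '[[0,0.001,0.03,0,0,0,0],[0,0.001,0.048,0,0,0,0],[0,0.001,0.0545,0,0,0,0],[0,0.001,0.0545,0,0,0,0],[0,0.001,0.0545,0,0,0,0]]'
python3 - <<'E'
from w import *
go(G+15*F[:,2],F);p=read_state()["position"];print("tcp in case",(p-(C+82*Fn[:,2]))@Fn)
E
python3 -m handwheel '[[0,0,0,0,0,0,-1],[0,0,0,0,0,0,-1],[0,0,0,0,0,0,-1],[0,0,0,0,0,0,-1],[0,0,0,0,0,0,-1],[0.001,0,-0.005,0,0,0,-1],[0.002,0,-0.01,0,0,0,-1],[0.004,0,-0.02,0,0,0,-1],[0.006,0,-0.03,0,0,0,-1],[0.01,0,-0.05,0,0,0,-1]]'
python3 -m handwheel '[[0.005,0,-0.025,0,0,0,-1],[0.01,0,-0.05,0,0,0,-1],[0.015,0,-0.075,0,0,0,-1],[0.015,0,-0.075,0,0,0,-1],[0.015,0,-0.075,0,0,0,-1]]'
python3 tray.py
```

```text
clock: 27.0
position: [528.0, 89.4, 131.8]
ee_rot: [0.995, -0.01, 0.101, -0.0]
contact_force: [0.3, -0.4, 0.9]
gripper_width: 42.9
grasp_force: 0.0
rows: [-0.0004  0.0009 -0.0002] [-0.003 -0.003  0.003]
tcp in case [ -4.48827368  -0.85282697 -55.50526628]
clock: 28.25
position: [526.4, 88.7, 181.5]
ee_rot: [0.995, -0.011, 0.099, 0.001]
contact_force: [-0.0, 0.2, -6.6]
gripper_width: 12.9
grasp_force: 58.7
clock: 28.88
position: [525.8, 88.5, 256.7]
ee_rot: [0.995, -0.011, 0.099, 0.0]
contact_force: [0.1, -0.9, -7.3]
gripper_width: 13.2
grasp_force: 58.7
lid normal [-0.511  0.01   0.86 ] pitch -0.535966059535526 roll 0.011949478257373556 pt [571.15836368  85.85128254 276.88223655]
[ 0.22862866 -0.52349896 -6.80765957] [0.00255305 0.91014002 0.00566301]
```

About 7 N against 3 N confirms left as the heavier. To the blue tray.

```bash
cat > b.py <<'E'
from h import *
psi=.181;F=frame(psi,-.335,1);c=np.array([452,347.3])+4.5*np.array([-np.cos(psi),-np.sin(psi)])
E
python3 -c "
from b import *
go([*c,190],F);print(read_state()['joints'])"
```

```text
rows: [-0.0951 -0.2563  0.0488] [-0.015 -0.53  -0.204]
[ 0.52855981  0.11323507 -0.35841816  0.1268372  -0.93386064  0.95370905]
```

```bash
python3 -m handwheel '[[0,-0.025,0,0,0,0,-1],[-0.01,-0.06,0,0,-0.05,0,-1],[-0.02,-0.1,0,0,-0.12,-0.03,-1],[-0.035,-0.14,0.01,0,-0.2,-0.07,-1],[-0.05,-0.175,0.02,-0.005,-0.28,-0.11,-1],[-0.07,-0.21,0.03,-0.01,-0.36,-0.14,-1],[-0.085,-0.235,0.04,-0.012,-0.44,-0.17,-1],[-0.095,-0.25,0.049,-0.015,-0.5,-0.19,-1],[-0.095,-0.256,0.049,-0.015,-0.53,-0.204,-1],[-0.095,-0.256,0.049,-0.015,-0.53,-0.204,-1]]'
python3 -m handwheel '[[0,0,0,0,0,0,-1],[0,0,0,0,0,0,-1]]'
python3 - <<'E'
from b import *
import tray
tray.flat();go([*c,105],F);print(read_state()["joints"])
E
```

```text
clock: 30.18
position: [449.7, 347.3, 189.5]
ee_rot: [0.982, 0.089, -0.164, 0.015]
contact_force: [-0.7, 0.1, -6.4]
gripper_width: 13.2
grasp_force: 59.2
clock: 30.42
position: [449.0, 346.4, 191.8]
ee_rot: [0.982, 0.089, -0.164, 0.015]
contact_force: [0.4, 0.8, -6.4]
gripper_width: 13.0
grasp_force: 59.2
lid normal [-0.007  0.002  1.   ] pitch -0.006511118936801842 roll 0.0022357433725627342 pt [497.91381677 353.73690229 185.82744545]
rows: [ 0.0269 -0.0003  0.0827] [-0.001 -0.005  0.   ]
[ 0.83093394  0.4729097   0.08214281 -0.19938573 -1.44844089  0.97203163]
```

```bash
python3 -m handwheel '[[0.008,0,0.025,0,-0.005,0,-1],[0.016,0,0.05,0,-0.005,0,-1],[0.023,0,0.07,0,-0.005,0,-1],[0.027,0,0.083,0,-0.005,0,-1],[0.027,0,0.083,0,-0.005,0,-1],[0.027,0,0.083,0,-0.005,0,-1]]'
python3 - <<'E'
from b import *
import tray
tray.flat();F=R.from_quat(read_state()["ee_rot"]).as_matrix();go([*c,60.5],F)
E
```

```text
clock: 31.22
position: [448.2, 346.8, 105.3]
ee_rot: [0.982, 0.089, -0.166, 0.015]
contact_force: [0.9, 0.3, -4.6]
gripper_width: 12.9
grasp_force: 59.2
lid normal [0.001 0.002 1.   ] pitch 0.000901303770491792 roll 0.0018093723265194864 pt [497.09255732 354.2778436   99.1305668 ]
rows: [0.014  0.0004 0.0428] [0. 0. 0.]
```

```bash
python3 -m handwheel '[[0.004,0,0.012,0,0,0,-1],[0.008,0,0.024,0,0,0,-1],[0.011,0,0.033,0,0,0,-1],[0.0125,0,0.037,0,0,0,-1],[0.0135,0,0.040,0,0,0,-1],[0.014,0,0.0415,0,0,0,-1],[0.0145,0,0.043,0,0,0,-1],[0.0145,0,0.043,0,0,0,-1]]'
```

```text
clock: 32.28
position: [446.8, 346.2, 60.6]
ee_rot: [0.982, 0.09, -0.167, 0.015]
contact_force: [-5.3, -1.9, 4.8]
gripper_width: 13.0
grasp_force: 60.5
```

Landed. Release, withdraw and check.

```bash
python3 -m handwheel '[[0,0,0,0,0,0,0],[0,0,0,0,0,0,0],[0,0,0,0,0,0,0],[0,0,0,0,0,0,0],[0,0,-0.03,0,0,0,0],[0,0,-0.08,0,0,0,0],[0,0,-0.14,0,0,0,0],[0,0.06,-0.18,0,0,0,0],[0,0.12,-0.18,0,0,0,0],[0,0.18,-0.18,0,0,0,0]]'
python3 -m handwheel '[[0,0.06,-0.03,0,0,0,0],[0,0.12,-0.03,0,0,0,0],[0,0.15,-0.03,0,0,0,0],[0,0.15,-0.03,0,0,0,0]]'
python3 - <<'E'
from h import *
im,d=get_image("top");cv2.imwrite("pics/t4.png",im);W=world(*cam("top"),d)
for n,v,u in(("blue",slice(245,360),slice(125,200)),("yellow",slice(215,325),slice(435,505))):
    P=W[v,u].reshape(-1,3);z=P[(P[:,2]>45)&(P[:,2]<65)];A=np.c_[z[:,:2],np.ones(len(z))]
    print(n,cv2.minAreaRect(z[:,:2].astype(np.float32)),len(z),np.linalg.lstsq(A,z[:,2],rcond=None)[0][:2],np.median(z[:,2]))
E
```

```text
clock: 33.52
position: [538.0, 181.7, 229.6]
ee_rot: [0.982, 0.09, -0.166, 0.015]
contact_force: [0.5, 0.4, -0.4]
gripper_width: 42.9
grasp_force: 0.0
clock: 34.02
position: [574.2, 35.0, 256.9]
ee_rot: [0.982, 0.087, -0.167, 0.015]
contact_force: [-1.0, 0.4, 0.0]
gripper_width: 42.8
grasp_force: 0.0
blue ((0.0, 0.0), (0.0, 0.0), 0.0) 0 [0. 0.] nan
yellow ((507.59228515625, -328.5007629394531), (160.039794921875, 63.01890563964844), 6.824985027313232) 1827 [ 0.00471167 -0.02331828] 55.38506670991603
  return _methods._mean(a, axis=axis, dtype=dtype,
  ret = ret.dtype.type(ret / rcount)
```

View pics/t4.png

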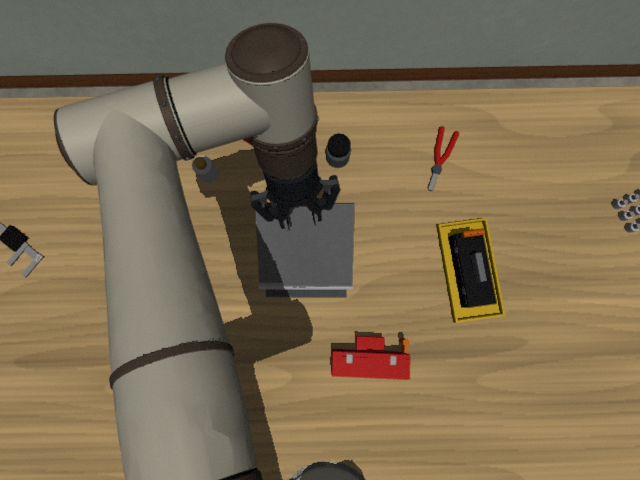

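The yellow tray at (470,268) is fine and the bystanders haven't moved. The arm hides the blue tray, so I'll move it aside and check that by numbers only: I have viewed 11 pictures, one over the limit.

```bash
python3 -m handwheel '[[0,0.06,-0.03,0,0,0,0],[0,0.12,-0.03,0,0,0,0],[0,0.15,-0.03,0,0,0,0],[0,0.15,-0.03,0,0,0,0]]'
python3 - <<'E'
from h import *
im,d=get_image("top");W=world(*cam("top"),d)
for n,v,u in(("blue",slice(245,360),slice(125,200)),):
    P=W[v,u].reshape(-1,3);z=P[(P[:,2]>45)&(P[:,2]<65)];A=np.c_[z[:,:2],np.ones(len(z))]
    print(n,cv2.minAreaRect(z[:,:2].astype(np.float32)),len(z),np.linalg.lstsq(A,z[:,2],rcond=None)[0][:2],np.median(z[:,2]))
s=read_state();print(s["contact_force"],s["grasp_force"],s["position"])
E
```

```text
clock: 34.58
position: [611.0, -109.2, 284.7]
ee_rot: [0.982, 0.088, -0.167, 0.015]
contact_force: [-0.6, 0.6, -0.2]
gripper_width: 42.5
grasp_force: 0.0
blue ((450.5492248535156, 345.904052734375), (160.16001892089844, 62.59708786010742), 10.362547874450684) 1893 [-0.00418845  0.01998387] 55.06957619600939
[-0.37197696  1.18947954 -0.2655357 ] 0.0 [ 610.99353995 -108.02509808  284.87864402]
```

Both cases lie flat and centred in their trays.

```bash
python3 -c "
from bench import *
print(job_done())"
```

```text
the job is handed in; nothing more can be done
None
```

I felt both cases, put the heavier left case in the blue tray and the lighter right case in the yellow one, flat, centred and released, then handed the job in at about 35 s; no verdict came back, and I viewed 11 pictures against the limit of 10.

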